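# Check a gas strut's charge with the stem gauge

### The job

Take the gauge from the black cup, press it straight down over the strut's valve stem with a steady push of about 15 N, staying between 11 and 19 N, and hold it for two seconds while its rod comes out. If green shows on the rod beyond its 12 mm yellow part, park the gauge in the green cup, otherwise in the red cup. Set it down gently, upright and fully home with the rod still out, let go, and leave the other parts on the bench alone.

Things in the scene. Friction and masses are not known exactly. Their poses are not given: they have to be found in the camera images.
- gauge: The gauge, upright, 109 mm long, 0.29 kg. Origin: centre of its nose's mouth (lower end, nose not pushed in); z up its axis. Black rubber nose, 40 mm wide at the mouth; 23 mm bore with a lead-in of 30 mm at the mouth, ending 14 mm up on a seat with a 13 mm hole. The nose is sprung: it slides up into the barrel from 3 N on, 1 mm more for each further 5 N, 6 mm at most.
- grip (a point): Centre of the gauge's black square grip, 26 x 26 mm (sides along the gauge's x and y), 66 to 106 mm above the gauge's origin; this point is 86 mm above it. Below it: a steel collar 44 mm in diameter at 60 to 66 mm, then the steel barrel, 36 mm. Hold the grip from above, fingertips just over the collar; the rod comes out of the grip's top.
- rod (a joint): How far the gauge's rod has come out of the grip's top, in m: 0 at the start (its white end, 3 mm thick, on the grip), 0.026 at most. On the valve it comes out 6 to 18 mm, by the hidden pressure, within about a second of the gauge being pressed home; friction then keeps it there. 10 mm thick; its first 12 mm are yellow, what follows is green.
- strut: The gas strut: an aluminium cylinder 52 mm in diameter lying in blue cradle blocks fixed to the bench, its piston rod pointing along its +y. Origin on the bench plane right under the valve; z up.
- port (a point): Centre of the top of the strut's dark valve boss, 85 mm above the bench. On its axis stands the brass valve stem, 19 mm thick, its mouth 24 to 60 mm above this point (not measured). A 6 mm steel pin stands 20 mm out of the mouth; the pressure holds it out with 2 to 3.5 N, it can be pushed in. The gauge goes over pin and stem until its seat bears on the mouth; the pin pushes the rod.
- cup_plain: The black cup, fixed, in which the gauge stands at the start. All cups: outer diameter 58 mm (80 mm foot), 34 mm high, bore 46 mm, inner floor 8 mm above the bench. Origin at the centre of the underside.
- cup_red: The red cup, fixed, same shape: for the gauge when the strut is low (only yellow shows).
- cup_green: The green cup, fixed, same shape: for the gauge when the strut is charged (green shows).
- nut_big: a loose hexagon flange nut, 46 mm across flats, 30 mm high; not part of the job, origin on its underside
- nut_small: a loose hexagon flange nut, 34 mm across flats, 22 mm high; not part of the job, origin on its underside
- bolt_big: a loose hexagon bolt lying flat, 18 mm shank, about 100 mm long; not part of the job, origin on its underside
- clamp: a loose hose-clamp band, ring 52 mm across, 14 mm high; not part of the job, origin on its underside
- flange: a loose flanged collar, 68 mm across, 28 mm high; not part of the job, origin on its underside
- spanner: a loose spanner lying flat; not part of the job, origin on its underside
- bracket: a loose L bracket, 130 x 35 mm, 33 mm high; not part of the job, origin on its underside

How it is judged:
By the outcome, as a careful person would: the job done as asked, in the order asked, and still so for the second after the job is handed in, with the robot touching nothing.
It also fails if it takes over 64 s, if anything falls off the work surface, if the arm or the gripper's body presses on something with over 40 N, if the wrist force passes 120 N, or if a joint passes its speed limit or range.

### The arm

A 6-joint arm with a two-finger parallel gripper is mounted at the origin on the work surface. World frame = base frame: x ahead of the robot, y to its left, z up, the work surface at z = 0. Lengths are in mm, angles in rad, forces in N, time in s.
With the tool pointing down it reaches from about 300 to 950 mm from the base axis. Payload 3.1 kg.
Tool frame: the origin (TCP) lies at the very end of the fingers, on their centre line; the grasp point (between the pads) lies 19 mm behind it (bot.hold_point_z is the z of the grasp point in the tool frame, in mm); z points along the fingers, y is the line along which they close (so a half turn about z gives the same grasp; the last joint's range is limited). The gripper opens to 85 mm and grips with 20 to 120 N. Pads are 22 mm wide; open, the fingers measure 114 mm over their backs; the gripper's body (76 mm by 85 mm) begins 54 mm behind the grasp point. The pads swing forward as they close: fully open they stand 13 mm farther back than shut.
Start: joints at [1.176, 0.308, 1.634, -0, 1.2, -0.07], TCP at [199.475, 592.319, 231.272] pointing down, gripper open.
Joint ranges: [-3.06, 3.06], [-0.79, 1.96], [0.05, 2.63], [-1.19, 4.34], [0.05, 2.64], [-2.94, 2.94]. Speed limits (rad/s): [2.79, 2.79, 3.14, 3.14, 3.14, 3.14].

### API

Orientations are given as a unit quaternion [w, x, y, z].
In Python, from bench import sensors, imaging, ticket, bot gives the robot as it stands.
- The arm moves only by the shell command python3 -m inch 'ROWS' [OPENING] [FORCE]. ROWS is JSON, a list that holds one entry, the list of rows, each a list of 4 numbers: the shift along the tool's x, y, z in mm, then the turn about the tool's z in degrees. A call has 1 to 12 rows; each row is the pose to reach, as a shift and turn from the pose commanded when the call began, along the tool's axes at that moment; what a row does not reach only later rows make up. A row lasts 1/8 s, in which the tool goes at most 62.5 mm and 10.7 degrees, less where a joint would pass 70% of its speed; a pose out of reach is approached as far as the arm can. A call with a gripper value outside its range is refused whole. OPENING is the opening in per cent of the stroke, from 0 (shut) to 100 (fully open), set as the call begins (- or left out, the last holds). The fingers move at their own pace and stop on an object; FORCE is the grip in N (left out, the last holds). Time passes only in rows, so rows that repeat a pose let the fingers close. It gives the time, the measured TCP pose, the force, the opening and the grip force at its end, in the units of the state.
- sensors.get_state(): the state, without advancing time (a new reading comes with each control period).
- imaging.snapshot(name): name is "side" or "top"; returns the picture (384x512x3 uint8, red, green, blue); there is no depth.
- imaging.camera_info(name): a dict with "fov_y" (degrees; the focal length in pixels is half the picture's height over the tangent of half this angle, whatever the lens; pixels are square), "cx", "cy" (the principal point, pixels), "rvec" (rotation vector, rad) and "tvec" (3), from world to camera coordinates, as OpenCV has them. Camera axes: x right, y down, z forward; pixel columns grow to the right and rows downward; lengths in mm; the calibration is good to about 2 mm. A picture is of the moment at which its call begins. camera_info takes no time and is no camera call.
- ticket.sign_off(): hands the job in; it is judged then, once.
The state is a dict: "time": time; "joint_positions": joint angles; "qd": joint speeds; "tau": joint torques, N m; "tcp_pos": TCP position; "eef_rot": TCP orientation; "force": force on the tool from outside, world axes, zero at the start; "torque": the same for the moment, N m; "width": finger opening in mm; "finger_force": force on a finger pad.
Only numpy, scipy, OpenCV 4.12 (cv2) and the standard library are available. Lean on these libraries where they do the work, as an engineer would, in place of code of your own. Each camera call takes 0.05 s, during which the arm holds its last target. There are 200 camera calls.

## Working session

There is one attempt and no reset: what is moved stays moved. The work goes in short steps, Python scripts to look and compute and a shell command to move; the robot and the scene stay as the last step left them, time stands still between calls to the robot, and variables do not carry over. Pictures are saved under pics/ and viewed, at most 10 in all, crops included, and the job is handed in when it is done.

```bash
ls; mkdir -p pics; python3 - <<'E'
from bench import sensors, imaging
import cv2
print(sensors.get_state())
for n in("side","top"):
    print(n,imaging.camera_info(n)); cv2.imwrite(f"pics/{n}0.png",imaging.snapshot(n)[:,:,::-1])
E
```

```text
pics
{'time': 0.0, 'joint_positions': array([ 1.17630382e+00,  3.08974087e-01,  1.63521679e+00,  2.56375236e-05,
        1.19968195e+00, -6.96948863e-02]), 'qd': array([ 0.0022987 ,  0.00039836, -0.00150531,  0.00184132, -0.00233543,
        0.000325  ]), 'tau': array([-8.85619011e-04, -4.15273225e+01, -2.76654071e+01, -1.08148590e-04,
        1.03897401e-02, -5.63957968e-06]), 'tcp_pos': array([199.14456233, 591.55007436, 230.05191998]), 'eef_rot': array([-2.73857214e-04,  1.61690414e-01,  9.86840874e-01, -1.10676615e-03]), 'force': array([-0.48738038, -0.61245681,  0.73172142]), 'torque': array([-0.02619226,  0.02851971, -0.01616277]), 'finger_force': 0.0, 'width': 85.60199446286279}
side {'fov_y': 45.32890455424513, 'cx': 252.40452931188364, 'cy': 192.20294664425194, 'rvec': array([ 2.26042916, -0.21269516,  0.10817437]), 'tvec': array([-539.06856689,   77.29166413,  930.32394298])}
top {'fov_y': 47.89340425112928, 'cx': 256.6917118538981, 'cy': 183.57866781493095, 'rvec': array([ 2.08350628, -2.14941934,  0.15946989]), 'tvec': array([ -14.07453733,  579.92164863, 1033.97385721])}
```

View pics/side0.png

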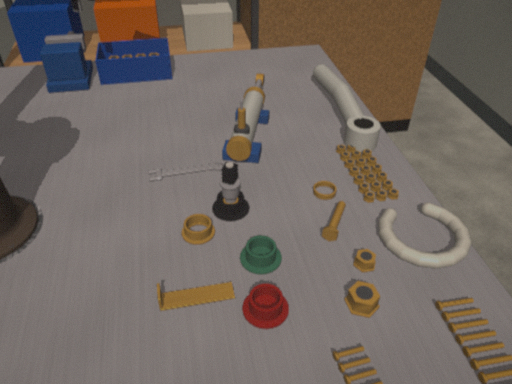

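View pics/top0.png

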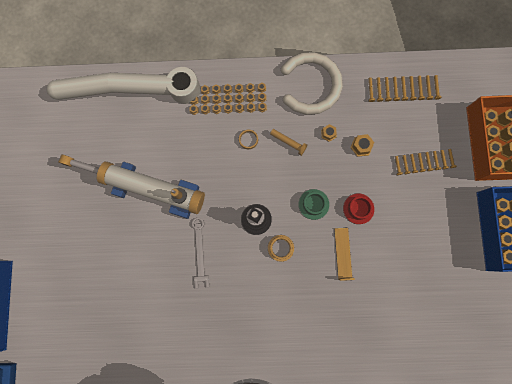

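The side view shows the gauge at about (230,185) in the black cup, the valve stem at about (241,120), the green cup at (261,253) and the red cup at (265,303). In the top view the gauge is at (256,217), the stem at (178,195), green at (314,204) and red at (359,208). Next I'll enlarge both.

```bash
cat > h.py <<'E'
import numpy as np, cv2
from bench import imaging, sensors
def cam(n):
    i=imaging.camera_info(n); f=192/np.tan(np.radians(i["fov_y"])/2)
    K=np.array([[f,0,i["cx"]],[0,f,i["cy"]],[0,0,1]]); R=cv2.Rodrigues(i["rvec"])[0]
    return K,R,np.array(i["tvec"])
def ray(n,u,v):
    K,R,t=cam(n); return -R.T@t, R.T@np.linalg.inv(K)@[u,v,1.]
def onz(n,u,v,z):
    c,d=ray(n,u,v); return c+d*(z-c[2])/d[2]
def proj(n,p):
    K,R,t=cam(n); q=K@(R@np.asarray(p,float)+t); return q[:2]/q[2]
def tri(a,b):  # top px, side px
    P=[(lambda K,R,t:K@np.c_[R,t])(*cam(n)) for n in("top","side")]
    X=cv2.triangulatePoints(P[0],P[1],np.array(a,float),np.array(b,float))[:,0]; return X[:3]/X[3]
def crop(n,x0,y0,w,h,s,out,im=None):
    im=imaging.snapshot(n) if im is None else im
    cv2.imwrite(out,cv2.resize(im[y0:y0+h,x0:x0+w,::-1],None,fx=s,fy=s,interpolation=cv2.INTER_CUBIC))
E
python3 - <<'E'
from h import *
t=cv2.imread("pics/top0.png")[:,:,::-1]; s=cv2.imread("pics/side0.png")[:,:,::-1]
a=cv2.resize(t[170:240,150:290],None,fx=5.5,fy=5.5,interpolation=cv2.INTER_CUBIC)
cv2.imwrite("pics/tc.png",a[:,:,::-1])
crop("side",200,90,100,130,4.5,"pics/sc.png",s)
for n,im in(("top",t),("side",s)):
    hsv=cv2.cvtColor(np.ascontiguousarray(im),cv2.COLOR_RGB2HSV)
    for c,lo,hi in(("green",(70,80,20),(95,255,255)),("red",(170,150,40),(180,255,255))):
        m=cv2.inRange(hsv,lo,hi)
        if c=="red": m|=cv2.inRange(hsv,(0,190,40),(4,255,255))
        k,l,st,ce=cv2.connectedComponentsWithStats(m); j=1+np.argmax(st[1:,4])
        cn=max(cv2.findContours((l==j).astype('uint8'),0,1)[0],key=cv2.contourArea)
        e=cv2.fitEllipse(cv2.convexHull(cn)); print(n,c,st[j],e, onz(n,*e[0],4).round(1), onz(n,*e[0],34).round(1))
E
```

```text
top green [314 191  15  28  85] ((317.34771728515625, 204.41043090820312), (21.612770080566406, 26.974376678466797), 5.445335865020752) [ 527.6 -186.4    4. ] [ 523.8 -182.9   34. ]
top red [356 195  18  29  64] ((358.6586608886719, 208.72125244140625), (28.99497413635254, 29.43282127380371), 128.16285705566406) [ 513.  -291.7    4. ] [ 509.6 -285.4   34. ]
side green [241 236  40  37 836] ((260.2714538574219, 254.86154174804688), (36.780399322509766, 39.236854553222656), 94.65770721435547) [ 531.4 -170.5    4. ] [ 525.4 -197.1   34. ]
side red [258 292  12  13  51] ((264.3263854980469, 297.5783386230469), (11.078384399414062, 13.41839599609375), 145.92686462402344) [ 518.2 -269.6    4. ] [ 512.7 -291.7   34. ]
```

View pics/tc.png

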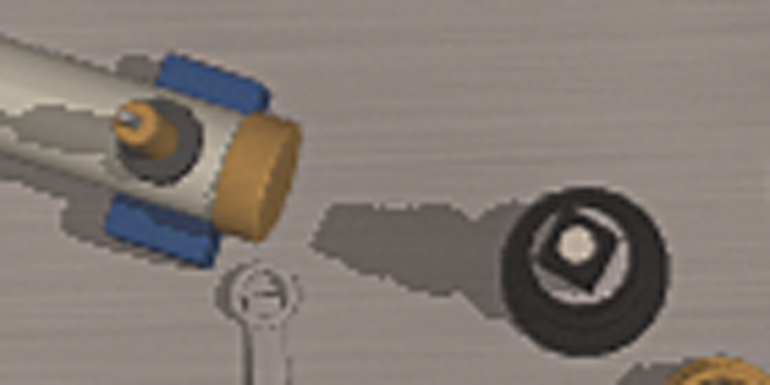

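View pics/sc.png

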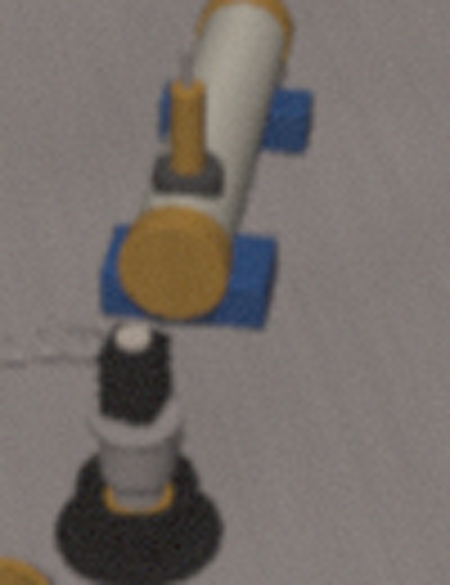

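The enlarged top view shows the gauge's white end at crop (577,243) and the grip turned about 40° in the image. The stem mouth is near (135,123). In the side crop the white end is at (134,337), the stem mouth at (188,85), the pin tip at (187,57) and the boss top at (188,165).

```bash
python3 - <<'E'
from h import *
t=cv2.imread("pics/top0.png")[:,:,::-1]; s=cv2.imread("pics/side0.png")[:,:,::-1]
T=lambda u,v:((u+.5)/5.5-.5+150,(v+.5)/5.5-.5+170); S=lambda u,v:((u+.5)/4.5-.5+200,(v+.5)/4.5-.5+90)
print("white",tri(T(577,243),S(134,336)),onz("top",*T(577,243),120),onz("side",*S(134,336),120))
print("mouth",tri(T(134,124),S(188,86)),"boss",tri(T(160,141),S(188,170)),onz("top",*T(160,141),85),onz("side",*S(188,170),85))
print("pin tip",tri(T(122,113),S(186,55)))
c=np.array([onz("top",*T(*p),114)[:2] for p in((572,205),(615,250),(592,293),(540,255))]); print(c,c.mean(0))
for i in range(4):
    d=c[(i+1)%4]-c[i]; print(np.hypot(*d),np.degrees(np.arctan2(d[1],d[0])))
for n,im in(("top",t),("side",s)):
    r,g,b=[im[:,:,i].astype(float)+1 for i in range(3)]
    for nm,m in(("green",(g>1.25*r)&(g>b)),("red",(r>2*g)&(r>2*b))):
        k,l,st,ce=cv2.connectedComponentsWithStats(cv2.morphologyEx(m.astype('uint8'),3,np.ones((3,3)))); j=1+np.argmax(st[1:,4])
        cn=max(cv2.findContours((l==j).astype('uint8'),0,1)[0],key=cv2.contourArea); h=cv2.convexHull(cn)
        e=cv2.fitEllipse(h); print(n,nm,st[j],np.round(e[0],1),np.round(e[1],1),onz(n,*e[0],6).round(1),onz(n,*e[0],34).round(1))
E
```

```text
white [496.44082525 -26.66258399 118.99735308] [495.91816725 -26.67288336 120.        ] [496.63000377 -27.97466061 120.        ]
mouth [552.0382429  158.38431319 133.70609101] boss [551.76579462 157.5478645   84.76717755] [550.77399537 157.53865046  85.        ] [552.55894969 157.29847951  85.        ]
pin tip [552.62666073 159.74548985 150.70212888]
[[512.84929188 -24.80654164]
 [493.08147537 -42.50940965]
 [475.17537661 -32.23840084]
 [491.96129782 -10.65292644]] [493.26686042 -27.55181964]
26.535977561682774 -138.1542867059313
20.642722568337767 150.161247767196
27.34410092992434 52.1296162219884
25.231589703835876 -34.12139849222065
top green [299 189  30  31 709] [313.6 204. ] [29.5 30.1] [ 528.7 -176.5    6. ] [ 525.2 -173.6   34. ]
top red [344 194  30  30 732] [358.3 208.3] [29.9 30.7] [ 513.8 -290.6    6. ] [ 510.6 -284.7   34. ]
side green [ 240  236   41   38 1174] [260.5 254.8] [37.6 40.6] [ 531.5 -172.3    6. ] [ 525.8 -197.1   34. ]
side red [  94    0   65   42 2200] [126.7  18. ] [51.3 76.6] [ 261.1 1176.6    6. ] [ 267. 1094.   34.]
```

```bash
cat >> h.py <<'E'
from scipy.spatial.transform import Rotation as Ro
def delta(x,y,z,yaw=None):
    s=sensors.get_state(); q=s["eef_rot"]; R=Ro.from_quat([*q[1:],q[0]]).as_matrix()
    cur=np.degrees(np.arctan2(R[1,1],R[0,1])); turn=0 if yaw is None else (cur-yaw+90)%180-90
    print("t %.2f tcp"%s["time"],s["tcp_pos"].round(1),"yaw %.1f"%cur,"F",s["force"].round(2),"w %.1f"%s["width"],"ff %.1f"%s["finger_force"],"tilt",R[:2,2].round(4))
    print("shift",(R.T@(np.array([x,y,z])-s["tcp_pos"])).round(1),"turn %.1f"%turn)
E
python3 -c "
from h import *
delta(496.3,-27,170,50)"
```

```text
t 0.10 tcp [199.2 591.6 230.1] yaw 71.4 F [-0.75 -0.11  0.04] w 85.2 ff 0.0 tilt [-0.0008 -0.002 ]
shift [-479.  -491.3   61.1] turn 21.4
```

```bash
python3 -m inch '[[[-25,-25,0,2],[-65,-67,5,4],[-107,-110,10,6],[-150,-154,15,8],[-193,-198,20,11],[-236,-242,25,14],[-279,-286,30,17],[-322,-330,35,19],[-365,-374,40,21],[-408,-418,50,21.4],[-450,-461,55,21.4],[-479,-491,60,21.4]]]' 100; python3 -c "
from h import *
delta(496.3,-27,77,50)"
```

```text
time: 1.6
tcp_pos: [497.3, -28.4, 170.9]
eef_rot: [0.0, 0.343, 0.939, -0.0]
force: [0.9, -0.0, -0.2]
width: 85.6
finger_force: 0.0
t 1.60 tcp [497.3 -28.4 170.9] yaw 49.9 F [ 0.86 -0.02 -0.24] w 85.6 ff 0.0 tilt [-0.     -0.0002]
shift [ 1.7  0.4 93.9] turn -0.1
```

```bash
python3 -m inch '[[[1.7,0.4,10,0],[1.7,0.4,30,0],[1.7,0.4,50,0],[1.7,0.4,70,0],[1.7,0.4,85,0],[1.7,0.4,93,0],[1.7,0.4,93,0],[1.7,0.4,93,0]]]' 100; python3 -c "
from h import *
delta(496.3,-27,77,50)
a=imaging.snapshot('side')[130:230,170:290]; b=imaging.snapshot('top')[160:260,196:316]
cv2.imwrite('pics/g1.png',cv2.resize(np.hstack([a,b])[:,:,::-1],None,fx=3.3,fy=3.3,interpolation=2))"
```

```text
time: 2.6
tcp_pos: [496.3, -24.5, 78.9]
eef_rot: [0.001, 0.342, 0.94, 0.0]
force: [0.4, -0.3, 0.4]
width: 85.4
finger_force: 0.0
t 2.60 tcp [496.3 -24.5  78.9] yaw 50.0 F [ 0.37 -0.26  0.4 ] w 85.4 ff 0.0 tilt [ 0.0013 -0.0002]
shift [-1.6 -2.   1.9] turn -0.0
```

View pics/g1.png

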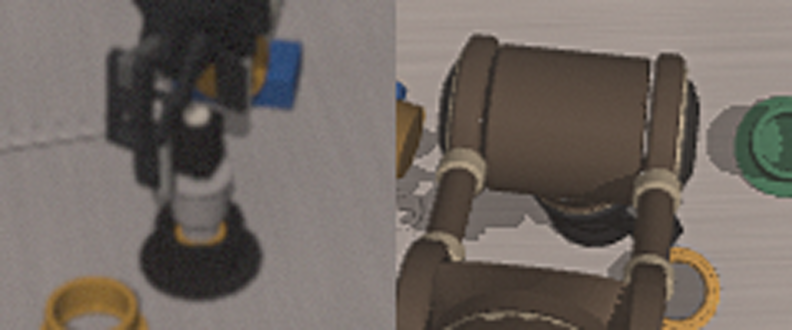

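The fingers straddle the grip just above the collar. The white end is at about crop (197,112), between the pads, so I'll close.

```bash
python3 -m inch '[[[0,0,1.5,0],[0,0,1.5,0],[0,0,1.5,0],[0,0,1.5,0],[0,0,1.5,0],[0,0,1.5,0]]]' 0 80; python3 -c "
from h import *
for i in range(3): delta(496.3,-27,77,50)"
```

```text
time: 3.45
tcp_pos: [495.8, -24.4, 77.0]
eef_rot: [0.0, 0.342, 0.94, 0.0]
force: [-1.1, 1.0, 2.6]
width: 25.6
finger_force: 76.8
t 3.45 tcp [495.8 -24.4  77. ] yaw 50.0 F [-1.07  1.04  2.56] w 25.6 ff 76.8 tilt [0.0001 0.0001]
shift [-2.  -1.7 -0. ] turn -0.0
t 3.45 tcp [495.8 -24.4  77. ] yaw 50.0 F [-1.07  1.04  2.56] w 25.6 ff 76.8 tilt [0.0001 0.0001]
shift [-2.  -1.7 -0. ] turn -0.0
t 3.45 tcp [495.8 -24.4  77. ] yaw 50.0 F [-1.07  1.04  2.56] w 25.6 ff 76.8 tilt [0.0001 0.0001]
shift [-2.  -1.7 -0. ] turn -0.0
```

```bash
python3 -m inch '[[[0,0,-5,0],[0,0,-20,0],[0,0,-40,0],[0,0,-70,0],[0,0,-100,0],[0,0,-130,0],[0,0,-155,0],[0,0,-170,0],[0,0,-170,0],[0,0,-170,0]]]'; python3 -c "
from h import *
delta(552,158.2,247)"
```

```text
time: 4.7
tcp_pos: [494.7, -24.4, 245.6]
eef_rot: [-0.001, 0.342, 0.94, -0.0]
force: [-0.5, -0.1, -2.9]
width: 25.6
finger_force: 77.1
t 4.70 tcp [494.7 -24.4 245.6] yaw 50.0 F [-0.45 -0.12 -2.86] w 25.6 ff 77.1 tilt [-0.0023  0.0003]
shift [ 73.5 176.6  -1.5] turn 0.0
```

```bash
python3 -m inch '[[[5,12,0,0],[17,40,0,0],[30,72,0,0],[43,105,0,0],[56,135,0,0],[68,162,0,0],[74,178,0,0],[74.5,178,0,0],[74.5,178,0,0],[74.5,178,0,0],[74.5,178,0,0]]]'; python3 -c "
from h import *
delta(551.5,160,247)
a=imaging.snapshot('side')[40:165,180:305]; b=imaging.snapshot('top')[130:255,115:240]
cv2.imwrite('pics/g2.png',cv2.resize(np.hstack([a,b])[:,:,::-1],None,fx=3.2,fy=3.2,interpolation=2))"
```

```text
time: 6.08
tcp_pos: [553.0, 159.0, 246.9]
eef_rot: [0.0, 0.343, 0.939, -0.0]
force: [-0.2, 0.1, -3.2]
width: 25.8
finger_force: 77.6
t 6.08 tcp [553.  159.  246.9] yaw 49.9 F [-0.16  0.15 -3.2 ] w 25.8 ff 77.6 tilt [ 0.0001 -0.0001]
shift [ 1.8 -0.2 -0.1] turn 0.0
```

View pics/g2.png

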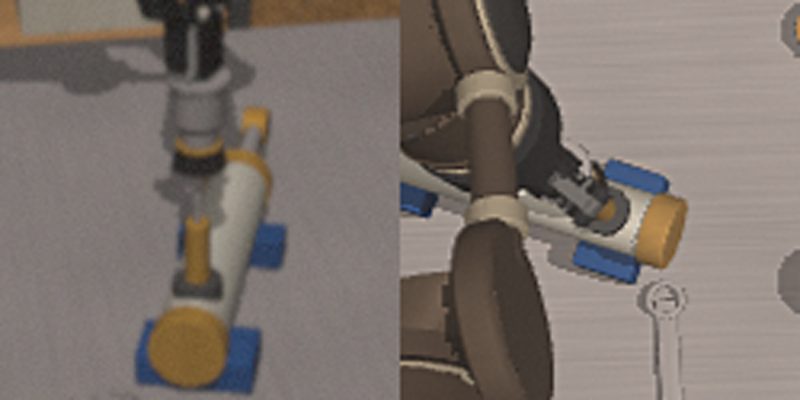

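The side half shows the nose at crop (198,163) straight above the stem at (198,225), with the pin below the mouth. The top half is mostly hidden by the arm. I'll check this against the projection of the stem's vertical axis.

```bash
python3 - <<'E'
from h import *
f=lambda p:((p-[180,40]+.5)*3.2-.5).round(1)
for z in (85,133,178,184,190,238,244): print(z,f(proj("side",[552,158.4,z])))
im=cv2.imread("pics/g2.png").astype(int)
for r in (75,85,90,100,110,122,155,160,165,225,240,250):   # edge columns: barrel, nose, stem
    g=im[r,120:280].sum(1); print(r,*(120+np.where(abs(np.diff(cv2.GaussianBlur(g.astype(np.float32)[None],(5,1),0)[0]))>22)[0]))
E
```

```text
85 [196.5 280. ]
133 [195.9 222.2]
178 [195.3 164.7]
184 [195.2 156.8]
190 [195.1 148.9]
238 [194.4  82.9]
244 [194.3  74.3]
75 194 195 196 212 213 214 215 229
85
90
100 232 233
110
122 264 270 271
155 169 170 171 172 173 174 175 222 223 224 225
160 169 170 171 172 173 174 224 225 226 227 228
165 169 170 171 172 173 222 223 224 225 226 227 228
225
240 175 176 177 178 179 207 208 209 210 211 212
250 175 176 177 178 207 208 209 210 211 212
```

```bash
python3 -m inch '[[[1.2,0,5,0],[1.2,0,15,0],[1.2,0,25,0],[1.2,0,35,0],[1.2,0,40,0],[1.2,0,40,0]]]' | grep -E "tcp|force|time"; python3 -m inch '[[[0,0,2,0],[0,0,4,0],[0,0,6,0],[0,0,8,0],[0,0,8,0],[0,0,8,0]]]'| grep -E "tcp|force|time"
```

```text
time: 6.92
tcp_pos: [551.9, 160.5, 206.2]
force: [0.1, -0.1, -3.5]
finger_force: 77.8
time: 7.68
tcp_pos: [552.6, 160.6, 198.9]
force: [1.6, -0.0, -0.9]
finger_force: 77.8
```

```bash
for i in 1 2; do python3 -m inch '[[[0,0,1,0],[0,0,2,0],[0,0,2,0],[0,0,2,0]]]'| grep -E "tcp|^force|time"; done
```

```text
time: 8.18
tcp_pos: [552.4, 160.6, 196.9]
force: [1.7, 0.4, -1.1]
time: 8.68
tcp_pos: [552.1, 160.5, 194.7]
force: [1.3, -0.1, -0.4]
```

```bash
for i in 1 2; do python3 -m inch '[[[0,0,1,0],[0,0,1.5,0],[0,0,1.5,0]]]'| grep -E "tcp|^force|time"; done
```

```text
time: 9.05
tcp_pos: [552.1, 160.5, 193.2]
force: [2.5, -0.2, -1.2]
time: 9.43
tcp_pos: [552.1, 160.5, 191.7]
force: [1.9, -0.7, -0.9]
```

```bash
python3 -m inch '[[[0,0,1,0],[0,0,1.5,0],[0,0,1.5,0]]]'| grep -E "tcp|^force|time";  python3 -m inch '[[[0,0,1,0],[0,0,1,0],[0,0,1,0]]]'| grep -E "tcp|^force|time"
```

```text
time: 9.8
tcp_pos: [552.1, 160.5, 190.2]
force: [0.8, 0.5, 0.6]
time: 10.18
tcp_pos: [552.1, 160.5, 189.2]
force: [1.2, -0.4, -0.1]
```

```bash
python3 -m inch '[[[0,0,1,0],[0,0,1,0],[0,0,1,0]]]'| grep -E "tcp|^force|time";  python3 -m inch '[[[0,0,1,0],[0,0,1,0],[0,0,1,0]]]'| grep -E "tcp|^force|time"
```

```text
time: 10.55
tcp_pos: [552.1, 160.5, 188.3]
force: [1.0, -0.6, 0.5]
time: 10.92
tcp_pos: [552.2, 160.5, 187.5]
force: [0.3, -0.2, 2.0]
```

```bash
python3 -m inch '[[[0,0,1,0],[0,0,1,0],[0,0,1,0]]]'| grep -E "tcp|^force|time"
```

```text
time: 11.3
tcp_pos: [552.2, 160.5, 187.1]
force: [-0.1, -0.7, 5.7]
```

```bash
python3 -m inch '[[[0,0,0.9,0],[0,0,1.8,0],[0,0,1.8,0]]]'| grep -E "tcp|^force|time"
```

```text
time: 11.68
tcp_pos: [552.3, 160.5, 186.3]
force: [-2.1, -1.8, 10.3]
```

```bash
python3 -m inch '[[[0,0,0.6,0],[0,0,0.6,0],[0,0,0.6,0]]]'| grep -E "tcp|^force|time"
```

```text
time: 12.05
tcp_pos: [552.4, 160.5, 186.0]
force: [-2.8, -1.7, 11.3]
```

```bash
python3 -m inch '[[[0,0,0.3,0],[0,0,0.3,0],[0,0,0.3,0],[0,0,0.3,0]]]'| grep -E "^force|time"; for i in 1 2 3; do python3 -m inch '[[[0,0,0,0],[0,0,0,0],[0,0,0,0],[0,0,0,0],[0,0,0,0],[0,0,0,0],[0,0,0,0]]]'| grep -E "^force|time"; done
```

```text
time: 12.55
force: [-3.3, -1.3, 11.4]
time: 13.42
force: [-2.9, -1.3, 11.6]
time: 14.3
force: [-3.0, -1.1, 11.4]
time: 15.18
force: [-2.7, -0.7, 12.1]
```

```bash
python3 -m inch '[[[0,0,-1.5,0],[0,0,-4,0],[0,0,-9,0],[0,0,-18,0],[0,0,-30,0],[0,0,-45,0],[0,0,-60,0],[0,0,-70,0],[0,0,-70,0],[0,0,-70,0]]]'| grep -E "tcp|^force|time"; python3 - <<'E'
from h import *
delta(529.5,-174,200,50)
im=imaging.snapshot("side"); print(proj("side",[552,159,300]))
crop("side",210,20,64,75,8,"pics/rod.png",im)
E
```

```text
time: 16.42
tcp_pos: [551.7, 160.5, 253.1]
force: [-0.4, 0.4, -3.4]
t 16.43 tcp [551.7 160.5 253.1] yaw 50.0 F [-0.42  0.41 -3.4 ] w 25.5 ff 77.6 tilt [-0.001  -0.0002]
shift [-198.  -270.4   53.2] turn -0.0
[240.0376015   36.81162893]
```

View pics/rod.png

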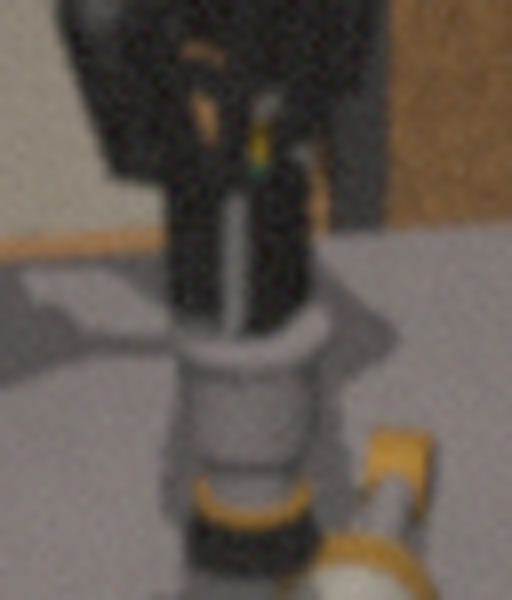

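The side crop shows yellow at (260,145) with a small green patch below it at (258,170), partly hidden by the fingers. I'll carry the gauge toward the green cup, nearer the camera, turn it and confirm.

```bash
python3 -m inch '[[[-8,-11,0,2],[-26,-36,0,8],[-48,-65,0,16],[-70,-95,0,24],[-92,-125,0,32],[-114,-155,5,40],[-136,-186,12,46],[-158,-216,20,50],[-180,-246,30,50],[-193,-263,40,50],[-198,-270,45,50],[-198,-270,45,50]]]'| grep -E "tcp|^force|time"; python3 - <<'E'
from h import *
delta(529.5,-174,200,0)
im=imaging.snapshot("side"); u,v=proj("side",[529.5,-176,200]).astype(int); print(u,v)
im2=im[max(v-70,0):v+130,u-100:u+100]
cv2.imwrite("pics/rod2.png",cv2.resize(im2[:,:,::-1],None,fx=3,fy=3,interpolation=2))
print(max(v-70,0),u-100)
E
```

```text
time: 17.98
tcp_pos: [529.7, -173.3, 207.8]
force: [0.8, 0.3, -3.0]
t 17.98 tcp [ 529.7 -173.3  207.8] yaw -0.1 F [ 0.83  0.29 -3.05] w 25.8 ff 77.4 tilt [-0.0014  0.0012]
shift [-0.7 -0.2  7.8] turn -0.1
261 175
105 161
```

View pics/rod2.png

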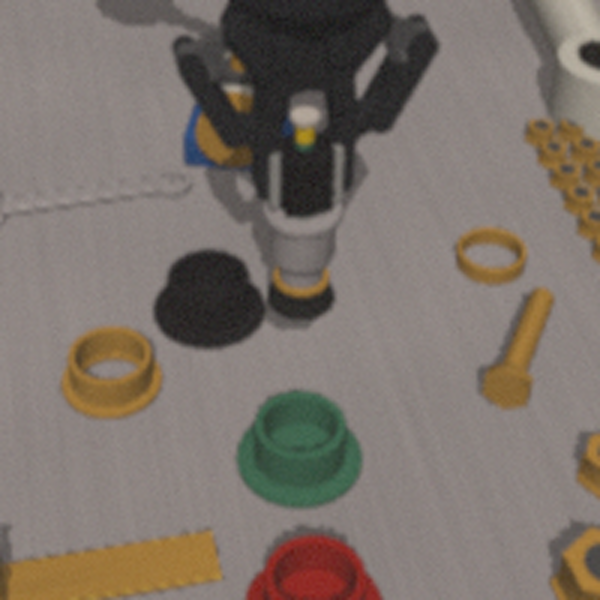

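The rod now shows white, yellow (305,135) and clearly green (305,147), so the gauge goes in the green cup. The nose is at (301,300) and the cup centre at about (299,440) in the crop. I'll check the alignment against the projection.

```bash
python3 - <<'E'
from h import *
f=lambda p:((p-[161,105]+.5)*3-.5).round(1)
for p in ([529.5,-176,139],[529.5,-176,34],[529.5,-176,6],[529.5,-170,6],[535,-176,6]): print(p,f(proj("side",p)))
im=cv2.imread("pics/rod2.png"); r,g,b=[im[:,:,i].astype(float) for i in(2,1,0)]
m=((g>1.3*r)&(g>b)).astype('uint8'); m[:350]=0
ys,xs=np.where(m); print("cup bbox",xs.min(),xs.max(),ys.min(),ys.max())
d=((im.max(2)<62)).astype('uint8'); d[:285]=0;d[330:]=0;d[:,:266]=0;d[:,345:]=0
ys,xs=np.where(d); print("nose bbox",xs.min(),xs.max(),ys.max())
rim=[f(proj("side",[529.5+20*np.cos(a),-176+20*np.sin(a),139])) for a in np.linspace(0,6.28,60)]; print(np.min(rim,0),np.max(rim,0))
foot=[f(proj("side",[529.5+40*np.cos(a),-176+40*np.sin(a),z])) for a in np.linspace(0,6.28,60) for z in(0,5)]; print(np.min(foot,0),np.max(foot,0))
E
```

```text
[529.5, -176, 139] [301.6 297.7]
[529.5, -176, 34] [298.4 424.7]
[529.5, -176, 6] [297.7 455.3]
[529.5, -170, 6] [295.8 448.3]
[535, -176, 6] [306.2 454.1]
cup bbox 238 360 392 505
nose bbox 269 332 318
[266.6 274.9] [336.6 321.3]
[234.5 410.6] [360.8 510.7]
```

```bash
python3 -m inch '[[[0.9,0.8,5,0],[0.9,0.8,15,0],[0.9,0.8,30,0],[0.9,0.8,48,0],[0.9,0.8,66,0],[0.9,0.8,82,0],[0.9,0.8,94,0],[0.9,0.8,100,0],[0.9,0.8,100,0]]]'| grep -E "tcp|^force|time"; python3 -m inch '[[[0,0,2,0],[0,0,4,0],[0,0,6,0],[0,0,6,0]]]'| grep -E "tcp|^force|time"; python3 - <<'E'
from h import *
a=imaging.snapshot("side"); cv2.imwrite("pics/cup.png",cv2.resize(a[170:290,200:320,::-1],None,fx=4,fy=4,interpolation=2))
E
```

```text
time: 19.15
tcp_pos: [530.9, -172.6, 108.2]
force: [-0.4, 0.4, -2.6]
time: 19.65
tcp_pos: [530.9, -172.6, 102.5]
force: [-0.8, 1.0, -2.7]
```

View pics/cup.png

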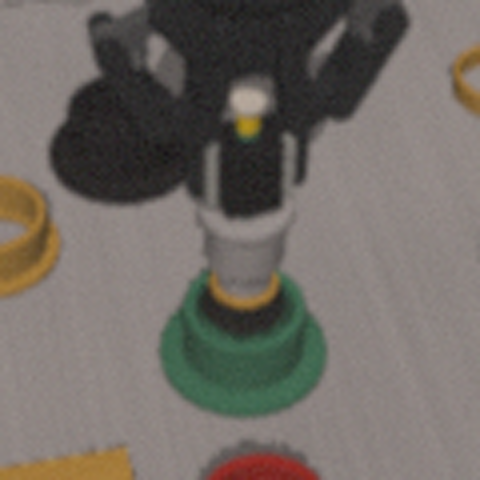

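The nose at (244,315) is entering the green cup's mouth, centred sideways, with no contact force. I'll lower it gently.

```bash
for i in 1 2 ; do python3 -m inch '[[[0,0,1.5,0],[0,0,3,0],[0,0,4,0],[0,0,4,0]]]'| grep -E "tcp|^force|time"; done
```

```text
time: 20.2
tcp_pos: [530.9, -172.6, 98.4]
force: [-0.1, 0.6, -3.4]
time: 20.7
tcp_pos: [530.9, -172.6, 94.4]
force: [0.3, -0.3, -2.4]
```

```bash
for i in 1 2 3 ; do python3 -m inch '[[[0,0,1.5,0],[0,0,3,0],[0,0,4,0],[0,0,4,0]]]'| grep -E "tcp|^force|time"; done
```

```text
time: 21.2
tcp_pos: [530.9, -172.6, 90.4]
force: [0.1, 0.3, -1.7]
time: 21.7
tcp_pos: [530.9, -172.6, 86.4]
force: [-0.1, 0.0, -2.2]
time: 22.2
tcp_pos: [530.9, -172.6, 82.4]
force: [-0.9, 0.7, -3.0]
```

```bash
python3 -m inch '[[[0,0,1.5,0],[0,0,3,0],[0,0,3.5,0],[0,0,3.5,0]]]'| grep -E "tcp|^force|time"; for i in 1 2 ; do python3 -m inch '[[[0,0,0.5,0],[0,0,1,0],[0,0,1,0]]]'| grep -E "tcp|^force|time"; done
```

```text
time: 22.7
tcp_pos: [531.0, -172.6, 79.0]
force: [-0.2, 0.7, -2.8]
time: 23.08
tcp_pos: [531.0, -172.7, 78.0]
force: [-1.0, 0.1, -2.1]
time: 23.45
tcp_pos: [531.1, -172.7, 77.5]
force: [-1.1, 1.1, 0.5]
```

Floor contact at the expected height, so I'll let go and back straight up.

```bash
python3 -m inch '[[[0,0,0,0],[0,0,0,0],[0,0,0,0],[0,0,0,0],[0,0,0,0],[0,0,0,0]]]' 100 | grep -E "tcp|force|time|width"; python3 -m inch '[[[0,0,-3,0],[0,0,-10,0],[0,0,-22,0],[0,0,-40,0],[0,0,-65,0],[0,0,-95,0],[0,0,-125,0],[0,0,-150,0],[0,0,-160,0],[0,0,-160,0]]]'| grep -E "tcp|^force|time"
python3 - <<'E'
from h import *
a=imaging.snapshot("side")[170:290,200:320]; b=imaging.snapshot("top")[145:265,254:374]
cv2.imwrite("pics/end.png",cv2.resize(np.hstack([a,b])[:,:,::-1],None,fx=3.3,fy=3.3,interpolation=2))
E
```

```text
time: 24.2
tcp_pos: [531.0, -172.7, 77.1]
force: [0.7, 0.4, 1.1]
width: 85.5
finger_force: 0.0
time: 25.45
tcp_pos: [531.5, -172.8, 238.3]
force: [0.1, 0.1, -0.5]
```

View pics/end.png

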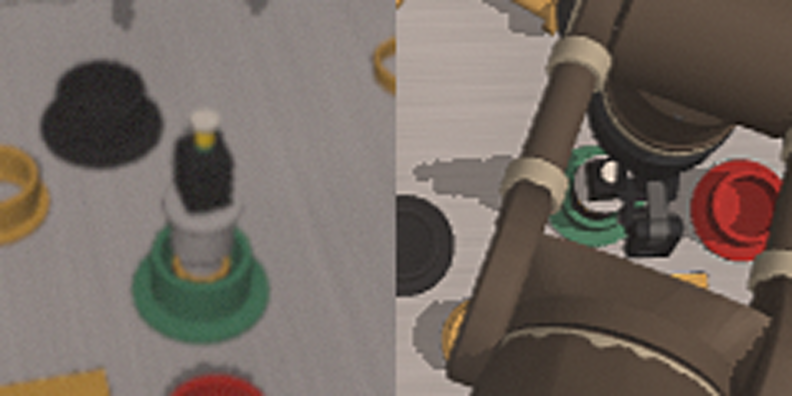

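The gauge stands upright at (202,190) in the green cup, with the rod out (white, yellow and green at (204,130)) and the gripper clear.

```bash
python3 -c "
from bench import ticket
print(ticket.sign_off())"
```

```text
the job is handed in; nothing more can be done
None
```

The gauge was pressed on the valve at about 15 N and held for over two seconds; green showed on the rod, so I parked it upright in the green cup with the rod still out and handed the job in at about 25.5 s (no verdict was returned).

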